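# Hold a valve spring compressed for fitting the collets

## Task

The small engine head bolted to the valve-spring compressor is waiting for the collets of its front valve. Swing the compressor's lever round sideways until it comes up against its stop over that valve, press the red grip down slowly until you feel the pusher seat on the spring cap and wait there a moment, then press on until the cap has gone down about 8.5 mm, so that the collet groove in the valve stem stands clear. Finish holding it down there; never crush the spring (12 mm or more), and leave the loose things on the bench alone.

Things in the scene. Friction and masses are not known exactly. Their poses are not given: they have to be found in the camera images.
- compressor: Bench valve-spring compressor: dark blue base 130 x 165 x 14 mm, grey finned engine head (top 58 mm above the bench), and behind it a steel post. Origin on the bench right under the front valve, the one to work on; z up; the post is 79 mm along +y; over the valve the lever points to -y. A second, finished valve with brass-coloured collets is at x +40, y +10 mm; the lever may be parked over it.
- post_pivot (a point): Centre of the lever's pivot pin on top of the post, 150 mm above the bench. The lever swings sideways about the vertical line through this point, and tilts down about a level pin through it. The swivel head here reaches 25 mm above the point.
- swing_arm (a joint): Sideways swing of the lever about the post (rad): 0 = against its stop, pusher exactly over the valve to be worked on; grows, counter-clockwise from above, as the lever is away from it (up to 0.65). Stiff friction, about 1 N at the grip; it stays where it is left.
- press_lever (a joint): Downward tilt of the lever (rad): 0 = at rest, sloping up 0.25 rad towards the grip; grows as it is pressed down, to 0.46 at most; level at 0.25. A light return spring (about 2 N at the grip) lifts it back whenever it is let go.
- grip_top (a point): Middle of the top face of the red lever grip, a rounded bar 28 mm wide, 26 mm thick, 100 mm long along the lever. It lies 250 mm out along the lever from the pivot, 13 mm over the bar's centre line, about 225 mm above the bench at rest. Its x axis is level, square off the lever, away from the stop (towards growing swing); its y axis points along the lever to the pivot.
- lever_grip: The same red grip; origin on its centre line, 13 mm under its top face.
- pusher: Steel pusher cage under the lever, 80 mm out from the pivot: a ring 25 mm across on two legs, hung from a yoke so that it stays upright. It is set on a thread to a different height each time: ring to spring cap at rest is 8 to 20 mm, so the grip goes down 25 to 65 mm before the ring seats. (The origin is in the yoke pin, about 60 mm above the ring.)
- cap_top (a point): Centre of the top face of the spring cap, a dark steel disc 26 mm across and 5 mm thick on top of the valve spring, with the valve stem standing through it. The face is 93 mm above the bench at rest; the stem's tip is 99 mm above the bench.
- spring_cap (a joint): How far the spring cap has been pressed down (m): 0 at rest, 0.014 at most. It does not yield until the pusher pushes with 22 N (about 9 N at the grip, the lever's return spring included); then the push at the grip rises by about 1 N for each mm of cap travel, to some 18 N at 8.5 mm. The cap goes 0.32 mm for each mm that the grip goes down. The stem's dark collet groove is fully clear from 6.5 mm.
- spark_plug_mid (a point): Loose bystander: spark plug 71 mm long lying on the bench; its centre.
- spanner_mid (a point): Loose bystander: spanner 175 mm long lying on the bench; its centre.
- bolt_mid (a point): Loose bystander: large bolt with a nut, 64 mm tall, standing on its head; its centre.

How it is judged:
By the outcome, as a careful person would: the job done as asked, in the order asked, and still so for the second after the job is handed in, while the arm keeps its last pose, push and grip.
It also fails if it takes over 48 s, if anything falls off the work surface, if the arm or the gripper's body presses on something with over 40 N, if the wrist force passes 120 N, or if a joint passes its speed limit or range.

## Robot

A 6-joint arm with a two-finger parallel gripper is mounted at the origin on a cart in front of the work surface, level with it; the furniture and walls round the work are solid. World frame = base frame: x ahead of the robot, y to its left, z up, the work surface at z = 0. Lengths are in m, angles in rad, forces in N, time in s.
With the tool pointing down it reaches from about 0.4 to 0.825 m from the base axis. Payload 7 kg.
Tool frame: the origin (TCP) lies on the centre line of the jaws, within the pads' length; the fingertips stand 22 mm ahead of it and the grasp point (between the pads) lies 3 mm ahead of it; z points along the fingers, y is the direction in which the jaws open and shut (so a half turn about z gives the same grasp; the last joint's range is limited). The gripper opens to 88 mm and grips with 3 to 60 N. Pads are 19 mm wide; open, the fingers measure 130 mm over their backs; the gripper's body (78 mm by 193 mm) begins 47 mm behind the grasp point.
Start: joints at [1.48, 0.359, 0.012, 0, -1.224, -0.288], TCP at [0.25, 0.627, 0.249] pointing down, gripper open.
Joint ranges: [-3.07, 3.07], [-1.43, 2.12], [-1.02, 1.25], [-3.03, 1.67], [-3.05, -0], [-3.03, 3.03]. Speed limits (rad/s): [2.39, 2.39, 3.01, 3.14, 3.14, 3.14].

## Interface

Orientations are given as [roll, pitch, yaw] about the fixed x, y, z axes, in that order (R = Rz(yaw) Ry(pitch) Rx(roll)).
In Python, from station import arm gives the robot as it stands. The module is installed in compiled form; this text tells all that it offers.
- The arm moves only by the tool arm_command, never from a script. Its argument "motion" is a list of rows, each a list of 3 entries, a list of its own where there are three numbers: the shift along the tool's x, y, z in mm, then the turn, a rotation vector about the tool's x, y, z in degrees, then the opening, from 0 (shut) to 1 (fully open). In form: [[[tx, ty, tz], [wx, wy, wz], grip], ...]. A call has 1 to 20 rows; each row shifts and turns the commanded pose from where the row before left it, along the tool's axes as they then stand; what a row does not reach is not made up. A row lasts 1/12 s, in which the tool goes at most 41.7 mm and 7.16 degrees, less where a joint would pass 70% of its speed; a pose out of reach is approached as far as the arm can. A call is refused whole if a number of a shift passes 41.7 or a number of a turn 7.16, either way. A call with a gripper value outside its range is refused whole. The fingers move at their own pace and stop on an object; "newtons" is the grip in N (left out, the last holds). Time passes only in rows, so rows that do not move let the fingers close. It gives the time, the measured TCP pose, the force and the opening at its end, in the units of the state.
- arm.get_state(): the state, without advancing time (a new reading comes with each control period).
- arm.grab_frame(name): name is "side" or "top" or "wrist"; returns the picture (480x640x3 uint8, red, green, blue); there is no depth.
- arm.camera_info(name): a dict with "fov_y" (degrees; the focal length in pixels is half the picture's height over the tangent of half this angle, whatever the lens; pixels are square), "cx", "cy" (the principal point, pixels), "k1" (the pictures are not rectified: a ray, as slopes to the right and down, at radius r is drawn at 1 + k1 r^2 times it, then the intrinsics apply), "view" (4x4, takes a point from world to camera coordinates); the wrist camera has in their place "tool_from_camera" (4x4, takes a point from camera to tool coordinates, whose origin is the TCP and whose axes are the flange's). Camera axes: x right, y down, z forward; pixel columns grow to the right and rows downward; lengths in m; the calibration is good to about 2 mm. A picture is of the moment at which its call begins: read the wrist's pose just before it. camera_info takes no time and is no camera call.
- arm.job_done(): hands the job in, once; it reports no verdict.
The state is a dict: "t": time; "q": joint angles; "qd": joint speeds; "joint_efforts": joint torques, N m; "eef_pos": TCP position; "ee_rot": TCP orientation; "force": force on the tool from outside, world axes, zero at the start; "moment": the same for the moment, N m; "width": finger opening in m.
Only numpy, scipy, OpenCV 4.12 (cv2) and the standard library are available. Lean on these libraries where they do the work, as an engineer would, in place of code of your own. Each camera call takes 0.05 s, during which the arm holds its last target. There are 200 camera calls.

## Working session

There is one attempt and no reset: what is moved stays moved. The work goes in short steps, Python scripts to look and compute and a tool call to move; the robot and the scene stay as the last step left them, time stands still between calls to the robot, and variables do not carry over. Pictures are saved under pics/ and viewed, on a budget of 10 in all, crops included, one or two more only if the job needs it, and the job is handed in when it is done.

Besides the shell and the picture viewer there is one more tool, called after "Emit:" as name(argument=value, ...) on one line, values as JSON. arm_command: Moves the arm, as the interface text tells. Its arguments: {"type":"object","properties":{"motion":{"type":"array","items":{"type":"array"}},"newtons":{"type":"number"}},"required":["motion"]}

```bash
mkdir -p pics; python3 - <<'E'
from station import arm
import cv2,numpy as np
s=arm.get_state(); print(s)
for n in("side","top","wrist"):
    print(n,arm.camera_info(n))
ims=[arm.grab_frame(n) for n in("side","top")]
for n,i in zip(("side","top"),ims): cv2.imwrite(f"pics/{n}0.png",i[:,:,::-1])
E
```

```text
{'t': 0.0, 'q': array([ 1.48010878e+00,  3.59371407e-01,  1.10613562e-02, -3.40681298e-04,
       -1.22410660e+00, -2.88130702e-01]), 'qd': array([-0.00037742, -0.00110565,  0.00012347, -0.00121918,  0.00117333,
        0.00099197]), 'joint_efforts': array([-5.84591580e-04, -5.82714915e+01,  2.93070155e+01,  6.99751407e+00,
        7.01569792e-03, -1.58627681e-04]), 'eef_pos': array([0.24946878, 0.62671889, 0.24763547]), 'ee_rot': array([ 3.13994811e+00, -1.53414803e-04, -3.78934145e-01]), 'force': array([-0.01434522, -0.41527252, -0.56740868]), 'moment': array([-0.01348634,  0.03600947,  0.05951902]), 'width': 0.087302159398759}
side {'fov_y': 54.94433216117164, 'cx': 317.4948772106861, 'cy': 248.66945415258084, 'k1': -0.07906698930466496, 'view': array([[-0.9985117 ,  0.05371093,  0.00946142,  0.59677418],
       [ 0.01879473,  0.50174355, -0.86481222,  0.2019488 ],
       [-0.05119708, -0.86334729, -0.50200628,  0.78823097],
       [ 0.        ,  0.        ,  0.        ,  1.        ]])}
top {'fov_y': 43.244382168795035, 'cx': 307.9496566763732, 'cy': 255.30422288521422, 'k1': -0.04176371052881495, 'view': array([[ 0.0184691 , -0.99963502, -0.01971582, -0.19169388],
       [-0.9816973 , -0.01439222, -0.18990335,  0.59716908],
       [ 0.18955029,  0.02286232, -0.98160481,  1.15918929],
       [ 0.        ,  0.        ,  0.        ,  1.        ]])}
wrist {'fov_y': 67.07494530968155, 'cx': 314.5361794840586, 'cy': 246.14544870072697, 'k1': -0.07388007778593815, 'tool_from_camera': array([[ 2.17229463e-03, -9.50354924e-01, -3.11160407e-01,
         8.68121233e-02],
       [ 9.99997345e-01,  1.82509865e-03,  1.40698291e-03,
         5.24091935e-05],
       [-7.69234699e-04, -3.11162637e-01,  9.50356366e-01,
        -1.34726967e-01],
       [ 0.00000000e+00,  0.00000000e+00,  0.00000000e+00,
         1.00000000e+00]])}
```

View pics/side0.png

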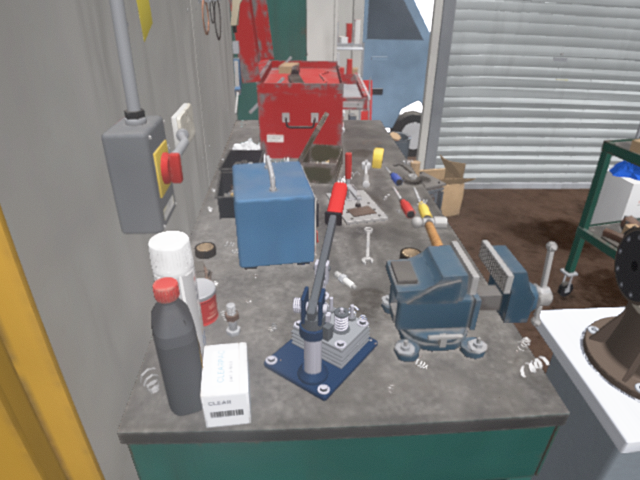

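View pics/top0.png

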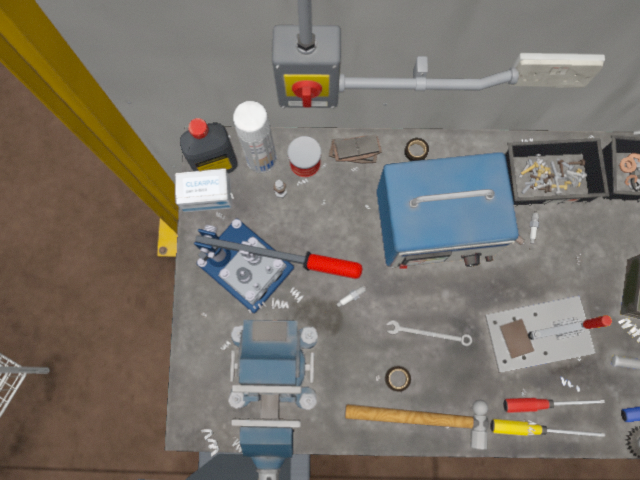

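```bash
cat > h.py <<'E'
from station import arm
import cv2,numpy as np
from scipy.spatial.transform import Rotation as Rn
def ray(n,uv,st=None):
    c=arm.camera_info(n); f=240/np.tan(np.radians(c['fov_y']/2)); K=np.array([[f,0,c['cx']],[0,f,c['cy']],[0,0,1]])
    p=cv2.undistortPoints(np.array([[uv]],float),K,np.array([c['k1'],0,0,0,0.]))[0,0]
    d=np.r_[p,1]
    if n=='wrist':
        T=np.eye(4);T[:3,:3]=Rn.from_euler('xyz',st['ee_rot']).as_matrix();T[:3,3]=st['eef_pos'];M=T@c['tool_from_camera']
    else: M=np.linalg.inv(c['view'])
    return M[:3,3],M[:3,:3]@d
def onz(n,uv,z,st=None):
    o,d=ray(n,uv,st); return o+d*(z-o[2])/d[2]
def tri(r1,r2):
    (a,d),(b,e)=r1,r2
    s=np.linalg.lstsq(np.c_[d,-e],b-a,rcond=None)[0]; p,q=a+s[0]*d,b+s[1]*e
    return (p+q)/2,np.linalg.norm(p-q)
E
python3 - <<'E'
from h import *
t=cv2.imread('pics/top0.png');s=cv2.imread('pics/side0.png')
a=cv2.resize(t[205:325,175:375],None,fx=4,fy=4,interpolation=cv2.INTER_CUBIC)[:,:800]
cv2.imwrite('pics/tc.png',a)
b=cv2.resize(s[240:400,250:400],None,fx=3.75,fy=3.75,interpolation=cv2.INTER_CUBIC)
cv2.imwrite('pics/sc.png',b)
for n,i,(u0,u1,v0,v1) in(("top",t,(290,375,240,290)),("side",s,(310,360,170,225))):
    h=cv2.cvtColor(i,cv2.COLOR_BGR2HSV); m=(((h[...,0]<8)|(h[...,0]>172))&(h[...,1]>150)&(h[...,2]>90)).astype(np.uint8)
    mm=np.zeros_like(m);mm[v0:v1,u0:u1]=m[v0:v1,u0:u1]
    c=max(cv2.findContours(mm,0,1)[0],key=cv2.contourArea); print(n,cv2.minAreaRect(c),cv2.boxPoints(cv2.minAreaRect(c)).tolist())
E
```

```text
top ((334.1176452636719, 265.88800048828125), (55.10566711425781, 15.976489067077637), 10.885526657104492) [[305.5520324707031, 268.52923583984375], [308.5691223144531, 252.8402099609375], [362.6832580566406, 263.24676513671875], [359.6661682128906, 278.935791015625]]
side ((337.4606628417969, 197.33706665039062), (14.091197967529297, 30.430988311767578), 12.994616508483887) [[327.17413330078125, 210.57862854003906], [334.016845703125, 180.9269561767578], [347.7471923828125, 184.0955047607422], [340.90447998046875, 213.74717712402344]]
```

View pics/tc.png

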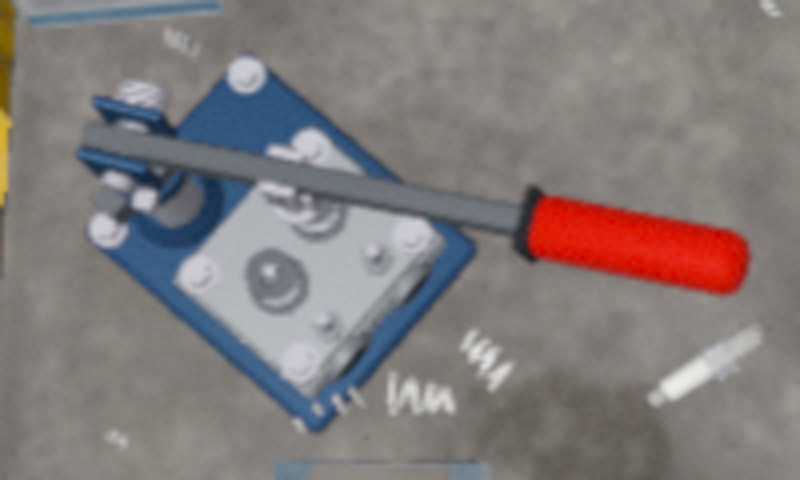

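View pics/sc.png

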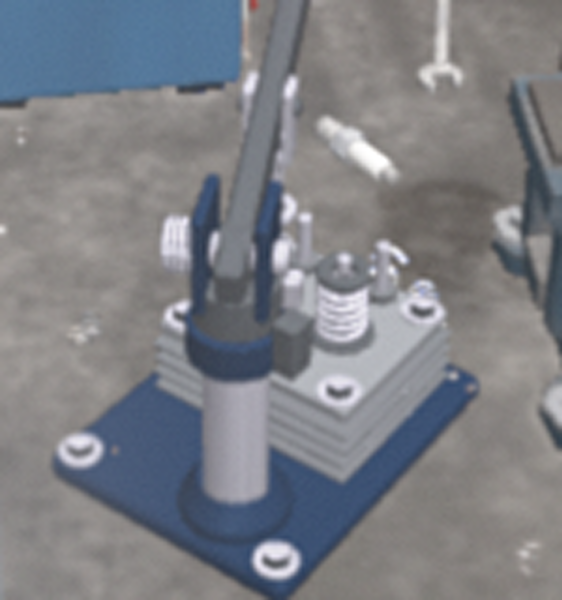

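```bash
python3 - <<'E'
from h import *
np.set_printoptions(precision=4,suppress=True)
T=lambda u,v:(175+u/4-.4,205+v/4-.4); S=lambda u,v:(250+u/3.75-.4,240+v/3.75-.4)
cap=onz('top',T(276,279),.093); caps=onz('side',S(344,268),.093); print('cap',cap,caps,tri(ray('top',T(276,279)),ray('side',S(344,268))))
tip=onz('top',T(268,270),.099);print('tip',tip, onz('side',S(345,258),.099))
pv=onz('top',T(128,137),.155); pvs=onz('side',S(236,250),.15); print('piv',pv,pvs)
g=onz('top',(334.1,265.9),.222); print('grip mid', g)
B=[onz('top',T(*p),.014) for p in((240,55),(478,245),(318,432))];print(B,[np.linalg.norm(B[i]-B[i+1]) for i in(0,1)])
e=B[0]-B[1]; print('base +y yaw',np.degrees(np.arctan2(e[1],e[0])))
e=B[1]-B[2]; print('base +x yaw',np.degrees(np.arctan2(e[1],e[0])))
for c in(cap,caps):
  for p in(pv,pvs):
    d=c-p; l=g-p
    print(np.hypot(*d[:2]),np.degrees(np.arctan2(d[1],d[0])),'lever',np.hypot(*l[:2]),np.degrees(np.arctan2(l[1],l[0])))
E
```

```text
cap [ 0.5536 -0.0588  0.093 ] [ 0.556  -0.0572  0.093 ] (array([ 0.5548, -0.0588,  0.0915]), np.float64(0.0019354814214474318))
tip [ 0.557  -0.0555  0.099 ] [ 0.5558 -0.0566  0.099 ]
piv [0.6094 0.0046 0.155 ] [0.6065 0.0026 0.15  ]
grip mid [ 0.5502 -0.2309  0.222 ]
[array([ 0.6853, -0.0248,  0.014 ]), array([ 0.5856, -0.1525,  0.014 ]), array([ 0.4874, -0.073 ,  0.014 ])] [np.float64(0.16205127892367913), np.float64(0.1263748885981422)]
base +y yaw 52.04368511215759
base +x yaw -39.02493861040758
0.08442745798224141 -131.3229584694817 lever 0.24289178590872995 -104.09885230852026
0.08100765532535399 -130.79909613543327 lever 0.24019693444017465 -103.56819141445476
0.08174919078315981 -130.7879417754976 lever 0.24289178590872995 -104.09885230852026
0.0783368772121447 -130.22286216443615 lever 0.24019693444017465 -103.56819141445476
```

```bash
python3 - <<'E'
from h import *
np.set_printoptions(precision=3,suppress=True)
for z in(-.9,-.7):print('col',z,onz('top',(167,235),z),onz('top',(175,255),z))
for z in(.3,.6):print('col up',z,onz('top',(80,110),z),onz('top',(60,130),z))
b=onz('side',(243,263),0);b2=onz('side',(313,262),0);print('box',b,b2)
for z in(.1,.15,.2,.25):print(z,onz('side',(233,172),z),onz('side',(310,180),z),onz('top',(397,263),z))
E
```

```text
col -0.9 [ 0.853  0.358 -0.9  ] [ 0.779  0.324 -0.9  ]
col -0.7 [ 0.808  0.305 -0.7  ] [ 0.741  0.274 -0.7  ]
col up 0.3 [0.799 0.205 0.3  ] [0.763 0.236 0.3  ]
col up 0.6 [0.663 0.074 0.6  ] [0.638 0.095 0.6  ]
box [ 0.75  -0.365  0.   ] [ 0.589 -0.363  0.   ]
0.1 [ 0.8  -0.69  0.1 ] [ 0.585 -0.622  0.1  ] [ 0.579 -0.354  0.1  ]
0.15 [ 0.782 -0.557  0.15 ] [ 0.59  -0.496  0.15 ] [ 0.57  -0.348  0.15 ]
0.2 [ 0.764 -0.424  0.2  ] [ 0.596 -0.37   0.2  ] [ 0.561 -0.342  0.2  ]
0.25 [ 0.746 -0.291  0.25 ] [ 0.601 -0.245  0.25 ] [ 0.552 -0.335  0.25 ]
```

Emit:
arm_command(motion=[[[0, 0, -13], [0, 0, 6.85], 1], [[0, 0, -13], [0, 0, 6.85], 1], [[0, 0, -13], [0, 0, 6.85], 1], [[0, 0, -13], [0, 0, 6.85], 1], [[0, 0, -13], [0, 0, 6.85], 1], [[0, 0, -13], [0, 0, 6.85], 1], [[0, 0, -13], [0, 0, 6.85], 1], [[0, 0, -13], [0, 0, 6.85], 1], [[0, 0, -13], [0, 0, 6.85], 1], [[0, 0, -13], [0, 0, 6.85], 1], [[0, 0, -13], [0, 0, 6.85], 1], [[0, 0, -13], [0, 0, 6.85], 1]])

```text
t: 1.1
eef_pos: [0.2495, 0.6269, 0.4046]
ee_rot: [3.142, -0.001, -1.819]
force: [-0.2, 0.9, -0.8]
width: 0.0875
```

Emit:
arm_command(motion=[[[34.5, -22.5, 0], [0, 0, 0], 1], [[34.5, -22.5, 0], [0, 0, 0], 1], [[34.5, -22.5, 0], [0, 0, 0], 1], [[34.5, -22.5, 0], [0, 0, 0], 1], [[34.5, -22.5, 0], [0, 0, 0], 1], [[34.5, -22.5, 0], [0, 0, 0], 1], [[34.5, -22.5, 0], [0, 0, 0], 1], [[34.5, -22.5, 0], [0, 0, 0], 1], [[34.5, -22.5, 0], [0, 0, 0], 1], [[34.5, -22.5, 0], [0, 0, 0], 1], [[34.5, -22.5, 0], [0, 0, 0], 1], [[34.5, -22.5, 0], [0, 0, 0], 1], [[34.5, -22.5, 0], [0, 0, 0], 1], [[34.5, -22.5, 0], [0, 0, 0], 1], [[34.5, -22.5, 0], [0, 0, 0], 1], [[34.5, -22.5, 0], [0, 0, 0], 1], [[34.5, -22.5, 0], [0, 0, 0], 1], [[34.5, -22.5, 0], [0, 0, 0], 1], [[34.5, -22.5, 0], [0, 0, 0], 1], [[34.5, -22.5, 0], [0, 0, 0], 1]])

```text
t: 2.77
eef_pos: [0.5206, -0.153, 0.4044]
ee_rot: [3.141, 0.0, -1.814]
force: [1.4, 1.9, 1.1]
width: 0.0877
```

Emit:
arm_command(motion=[[[33, -22, 15], [0, 0, 0], 1], [[33, -22, 15], [0, 0, 0], 1], [[0, 0, 10], [0, 4.8, 0], 1], [[0, 0, 10], [0, 4.8, 0], 1], [[0, 0, 10], [0, 4.8, 0], 1], [[0, 0, 0], [0, 0, 0], 1], [[0, 0, 0], [0, 0, 0], 1]])

```text
t: 3.35
eef_pos: [0.5459, -0.2258, 0.3438]
ee_rot: [3.138, -0.251, -1.811]
force: [-0.1, -0.4, 1.2]
width: 0.0873
```

```bash
python3 - <<'E'
from h import *
s=arm.get_state(); print(s['t'],s['eef_pos'],s['ee_rot'],s['q'])
i=arm.grab_frame('wrist')[:,:,::-1]; cv2.imwrite('pics/w1.png',i)
np.save('w1.npy',np.r_[s['eef_pos'],s['ee_rot']])
E
```

```text
3.35 [ 0.54594897 -0.22582371  0.34376257] [ 3.13804379 -0.25148574 -1.81099469] [ 0.08197338  0.16796548 -0.15521005  0.24377532 -1.33904307 -0.38977236]
```

View pics/w1.png

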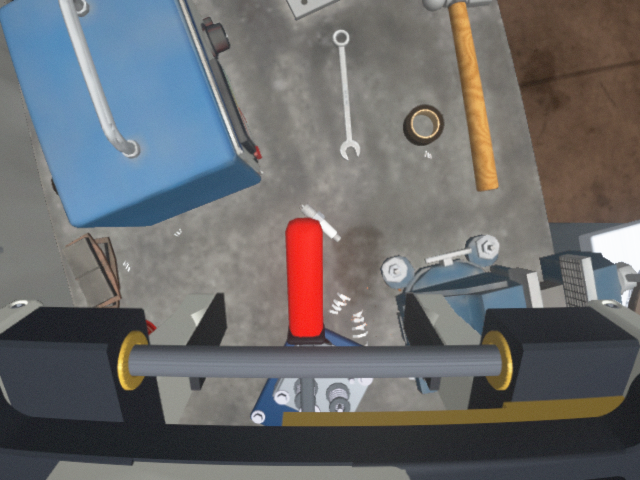

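```bash
python3 - <<'E'
from h import *
np.set_printoptions(precision=4,suppress=True)
w=np.load('w1.npy'); st=dict(eef_pos=w[:3],ee_rot=w[3:]); R=Rn.from_euler('xyz',w[3:]).as_matrix()
i=cv2.imread('pics/w1.png');h=cv2.cvtColor(i,cv2.COLOR_BGR2HSV); m=(((h[...,0]<8)|(h[...,0]>172))&(h[...,1]>150)&(h[...,2]>90)).astype(np.uint8)
m[:,:270]=0;m[:,340:]=0;m[:200]=0
P=np.array([0.6055,0.0035,.15])
for v in(230,260,290,320,332):
    u=np.flatnonzero(m[v]); uc=u.mean(); o,d=ray('wrist',(uc,v),st)
    # plane: top face, at tool z for lever slope .25
    n=R[:,2]; g=P+np.array([.239*np.cos(np.radians(-104)),.239*np.sin(np.radians(-104)),.0744])
    X=o+d*((g-o)@n)/(d@n); l=X-P
    print(v,u.min(),u.max(),X,'tool',(X-w[:3])@R*1000,'rad',np.hypot(l[0],l[1]),'az',np.degrees(np.arctan2(l[1],l[0])))
u=304;v=np.flatnonzero(m[:,u]);print(v.min(),v.max())
print('g tool',(g-w[:3])@R*1000)
E
```

```text
230 286 321 [ 0.5447 -0.2704  0.235 ] tool [ 15.1448  -9.7594 116.1193] rad 0.280544737058285 az -102.52442706669024
260 287 322 [ 0.5494 -0.2486  0.2293] tool [ -7.815   -9.1904 116.1193] rad 0.2582995360378842 az -102.54405106717896
290 288 322 [ 0.5548 -0.2257  0.2233] tool [-32.1052  -8.9764 116.1193] rad 0.23477424903830224 az -102.47418622242883
320 289 322 [ 0.5605 -0.2014  0.2169] tool [-57.9255  -8.7572 116.1193] rad 0.2097675703522721 az -102.38047777805468
332 291 320 [ 0.5631 -0.1912  0.2142] tool [-68.7348  -8.8266 116.1193] rad 0.19930339653761506 az -102.2879605295693
218 336
g tool [-27.6773  -2.7071 116.1193]
```

Emit:
arm_command(motion=[[[-27, -9, 0], [0, 0, -0.6], 1], [[0, 0, 31.5], [0, 0, 0], 1], [[0, 0, 31.5], [0, 0, 0], 1], [[0, 0, 31.5], [0, 0, 0], 1], [[0, 0, 31.5], [0, 0, 0], 1], [[0, 0, 0], [0, 0, 0], 1], [[0, 0, 0], [0, 0, 0], 1]])

```text
t: 3.98
eef_pos: [0.5537, -0.2344, 0.2169]
ee_rot: [3.138, -0.251, -1.804]
force: [0.9, -0.5, -0.4]
width: 0.0877
```

Emit:
arm_command(motion=[[[0, 0, 0], [0, 0, 0], 0.2], [[0, 0, 0], [0, 0, 0], 0.2], [[0, 0, 0], [0, 0, 0], 0.2], [[0, 0, 0], [0, 0, 0], 0.2], [[0, 0, 0], [0, 0, 0], 0.2], [[0, 0, 0], [0, 0, 0], 0.2], [[0, 0, 0], [0, 0, 0], 0.2], [[0, 0, 0], [0, 0, 0], 0.2], [[0, 0, 0], [0, 0, 0], 0.2], [[0, 0, 0], [0, 0, 0], 0.2]], newtons=35)

```text
t: 4.82
eef_pos: [0.5537, -0.2338, 0.2164]
ee_rot: [3.138, -0.252, -1.803]
force: [-0.3, 0.1, 0.2]
width: 0.0278
```

Emit:
arm_command(motion=[[[-0.1, 4.2, 0], [-0.25, 0, 0.97], 0.2], [[-0.15, 8.5, -0.04], [-0.5, 0, 1.94], 0.2], [[-0.15, 8.5, -0.04], [-0.5, 0, 1.94], 0.2], [[-0.15, 8.5, -0.04], [-0.5, 0, 1.94], 0.2], [[-0.15, 8.5, -0.04], [-0.5, 0, 1.94], 0.2], [[-0.15, 8.5, -0.04], [-0.5, 0, 1.94], 0.2], [[-0.1, 4.2, 0], [-0.25, 0, 0.97], 0.2]])

```text
t: 5.4
eef_pos: [0.5045, -0.217, 0.2167]
ee_rot: [3.138, -0.253, -2.015]
force: [-2.9, -4.3, 0.6]
width: 0.0279
```

```bash
python3 - <<'E'
from h import *
s=arm.get_state(); print(s['t'],s['eef_pos'],s['ee_rot'],s['force'],s['moment']);l=s['eef_pos'][:2]-[.6055,.0035];print(np.hypot(*l),np.degrees(np.arctan2(l[1],l[0])))
E
```

```text
5.4 [ 0.50452912 -0.21697824  0.21666209] [ 3.13776342 -0.25300053 -2.01481541] [-2.92387652 -4.29855972  0.61971301] [-0.75397476  0.2824154   0.3419425 ]
0.24249901221419398 -114.60602801002757
```

Emit:
arm_command(motion=[[[0.3, 4.2, 0], [-0.25, 0, 0.97], 0.2], [[0.2, 8.5, -0.04], [-0.5, 0, 1.94], 0.2], [[0.2, 8.5, -0.04], [-0.5, 0, 1.94], 0.2], [[0.2, 8.5, -0.04], [-0.5, 0, 1.94], 0.2], [[0.2, 8.5, -0.04], [-0.5, 0, 1.94], 0.2], [[0.2, 4.2, 0], [-0.25, 0, 0.97], 0.2]])

```text
t: 5.9
eef_pos: [0.4682, -0.1963, 0.2169]
ee_rot: [3.138, -0.251, -2.189]
force: [0.4, 1.0, -3.0]
width: 0.0277
```

Emit:
arm_command(motion=[[[0, 2.1, 0], [-0.12, 0, 0.48], 0.2], [[0, 2.1, 0], [-0.12, 0, 0.48], 0.2], [[0, 2.1, 0], [-0.12, 0, 0.48], 0.2], [[0, 2.1, 0], [-0.12, 0, 0.48], 0.2]])

```text
t: 6.23
eef_pos: [0.462, -0.1918, 0.217]
ee_rot: [3.139, -0.252, -2.222]
force: [-0.1, 2.5, -1.9]
width: 0.028
```

Emit:
arm_command(motion=[[[0, 2.1, 0], [-0.12, 0, 0.48], 0.2], [[0, 2.1, 0], [-0.12, 0, 0.48], 0.2]])

```text
t: 6.4
eef_pos: [0.4585, -0.1893, 0.2171]
ee_rot: [3.139, -0.252, -2.24]
force: [0.3, 4.1, -3.2]
width: 0.0277
```

Emit:
arm_command(motion=[[[-0.4, 2.1, 0.2], [-0.12, 0, 0.48], 0.2], [[-0.4, 2.1, 0.2], [-0.12, 0, 0.48], 0.2], [[0, 0, 0], [0, 0, 0], 0.2]])

```text
t: 6.65
eef_pos: [0.4549, -0.1864, 0.2167]
ee_rot: [3.139, -0.253, -2.257]
force: [-3.7, 1.1, -0.3]
width: 0.0279
```

Emit:
arm_command(motion=[[[0, 2.1, 0], [-0.12, 0, 0.48], 0.2], [[0, 0, 0], [0, 0, 0], 0.2]])

```text
t: 6.82
eef_pos: [0.4533, -0.1852, 0.2167]
ee_rot: [3.139, -0.253, -2.266]
force: [-3.7, 0.2, -0.1]
width: 0.0279
```

Emit:
arm_command(motion=[[[0, 2.1, 0], [-0.12, 0, 0.48], 0.2], [[0, 0, 0], [0, 0, 0], 0.2]])

```text
t: 6.98
eef_pos: [0.4517, -0.1838, 0.2167]
ee_rot: [3.139, -0.253, -2.275]
force: [-3.3, -0.5, 0.1]
width: 0.0281
```

Emit:
arm_command(motion=[[[0, 2.1, 0], [-0.12, 0, 0.48], 0.2], [[0, 0, 0], [0, 0, 0], 0.2]])

```text
t: 7.15
eef_pos: [0.4516, -0.1834, 0.2175]
ee_rot: [-3.141, -0.253, -2.282]
force: [0.9, -10.0, -1.6]
width: 0.0283
```

Emit:
arm_command(motion=[[[0, 2.1, 0], [-0.12, 0, 0.48], 0.2], [[0, 0, 0], [0, 0, 0], 0.2]])

```text
t: 7.32
eef_pos: [0.4516, -0.1829, 0.2182]
ee_rot: [-3.137, -0.253, -2.291]
force: [6.7, -17.6, -3.9]
width: 0.028
```

Emit:
arm_command(motion=[[[0, -1.5, 0], [0.1, 0, -0.35], 0.2], [[0, -1.5, 0], [0.1, 0, -0.35], 0.2], [[0, 0, 0], [0, 0, 0], 0.2]])

```text
t: 7.57
eef_pos: [0.4517, -0.1835, 0.2168]
ee_rot: [3.141, -0.253, -2.279]
force: [-1.3, -5.6, -0.0]
width: 0.0279
```

Emit:
arm_command(motion=[[[0, 0, 1.1], [0, -0.25, 0], 0.2], [[0, 0, 2.18], [0, -0.5, 0], 0.2], [[0, 0, 2.18], [0, -0.5, 0], 0.2], [[0, 0, 2.18], [0, -0.5, 0], 0.2], [[0, 0, 1.1], [0, -0.25, 0], 0.2], [[0, 0, 0], [0, 0, 0], 0.2]])

```text
t: 8.07
eef_pos: [0.4504, -0.1851, 0.2088]
ee_rot: [3.142, -0.217, -2.279]
force: [-1.3, -4.8, 1.7]
width: 0.0279
```

```bash
cat > st.py <<'E'
from h import *
np.set_printoptions(precision=4,suppress=True)
s=arm.get_state();R=Rn.from_euler('xyz',s['ee_rot']).as_matrix();l=s['eef_pos']-[.6055,.0035,.15]
print(s['t'],s['eef_pos'],s['ee_rot'],'F tool',s['force']@R,'M tool',s['moment']@R,'az',np.degrees(np.arctan2(l[1],l[0])),np.linalg.norm(l))
E
python3 st.py
```

```text
8.0667 [ 0.4504 -0.1851  0.2088] [ 3.1415 -0.2174 -2.2791] F tool [ 4.794  -2.1045 -0.7283] M tool [ 0.8309  0.8971 -0.2833] az -129.43005548245853 0.25118766227968614
```

Emit:
arm_command(motion=[[[0.3, 0, 2.18], [0, -0.5, 0], 0.2], [[0.3, 0, 2.18], [0, -0.5, 0], 0.2], [[0.2, 0, 2.18], [0, -0.5, 0], 0.2], [[0, 0, 2.18], [0, -0.5, 0], 0.2], [[0, 0, 1.1], [0, -0.25, 0], 0.2], [[0, 0, 1.1], [0, -0.25, 0], 0.2], [[0, 0, 1.1], [0, -0.25, 0], 0.2]])

```text
t: 8.65
eef_pos: [0.4487, -0.1871, 0.1968]
ee_rot: [3.141, -0.168, -2.279]
force: [0.8, -4.7, 2.8]
width: 0.028
```

Emit:
arm_command(motion=[[[0, 0, 1.1], [0, -0.25, 0], 0.2], [[0, 0, 1.1], [0, -0.25, 0], 0.2], [[0, 0, 1.1], [0, -0.25, 0], 0.2]])

```text
t: 8.9
eef_pos: [0.4484, -0.1875, 0.1936]
ee_rot: [3.141, -0.155, -2.279]
force: [0.6, -5.8, 1.8]
width: 0.0277
```

```bash
python3 st.py
```

```text
8.9 [ 0.4484 -0.1875  0.1936] [ 3.1414 -0.1554 -2.2786] F tool [ 4.2675 -4.1988 -1.1249] M tool [ 1.4982  0.7974 -0.3275] az -129.44093298808735 0.25116860344663056
```

Emit:
arm_command(motion=[[[0.2, 0, 1.1], [0, -0.25, 0], 0.2], [[0.2, 0, 1.1], [0, -0.25, 0], 0.2], [[0, 0, 1.1], [0, -0.25, 0], 0.2]])

```text
t: 9.15
eef_pos: [0.448, -0.188, 0.1903]
ee_rot: [3.141, -0.142, -2.279]
force: [3.1, -4.6, 1.8]
width: 0.0282
```

Emit:
arm_command(motion=[[[0, 0, 1.1], [0, -0.25, 0], 0.2], [[0, 0, 1.1], [0, -0.25, 0], 0.2]])

```text
t: 9.32
eef_pos: [0.4478, -0.1882, 0.1882]
ee_rot: [3.142, -0.133, -2.278]
force: [2.6, -4.6, 2.2]
width: 0.028
```

Emit:
arm_command(motion=[[[0, 0, 1.1], [0, -0.25, 0], 0.2], [[0, 0, 1.1], [0, -0.25, 0], 0.2]])

```text
t: 9.48
eef_pos: [0.4475, -0.1885, 0.186]
ee_rot: [3.141, -0.125, -2.279]
force: [2.7, -4.5, 2.1]
width: 0.0281
```

Emit:
arm_command(motion=[[[0, 0, 1.1], [0, -0.25, 0], 0.2], [[0, 0, 1.1], [0, -0.25, 0], 0.2]])

```text
t: 9.65
eef_pos: [0.4474, -0.1887, 0.1838]
ee_rot: [3.141, -0.116, -2.279]
force: [2.7, -4.6, 2.3]
width: 0.0279
```

Emit:
arm_command(motion=[[[0, 0, 1.1], [0, -0.25, 0], 0.2], [[0, 0, 1.1], [0, -0.25, 0], 0.2]])

```text
t: 9.82
eef_pos: [0.4472, -0.1889, 0.1816]
ee_rot: [3.142, -0.107, -2.279]
force: [2.7, -6.3, 1.9]
width: 0.028
```

Emit:
arm_command(motion=[[[0, 0, 1.1], [0, -0.25, 0], 0.2], [[0, 0, 1.1], [0, -0.25, 0], 0.2]])

```text
t: 9.98
eef_pos: [0.447, -0.1891, 0.1795]
ee_rot: [3.142, -0.099, -2.279]
force: [3.0, -5.5, 1.8]
width: 0.0277
```

Emit:
arm_command(motion=[[[0, 0, 1.1], [0, -0.25, 0], 0.2], [[0, 0, 1.1], [0, -0.25, 0], 0.2]])

```text
t: 10.15
eef_pos: [0.4469, -0.1893, 0.1773]
ee_rot: [3.142, -0.09, -2.279]
force: [1.0, -6.0, 2.1]
width: 0.0277
```

Emit:
arm_command(motion=[[[0, 0, 1.1], [0, -0.25, 0], 0.2], [[0, 0, 1.1], [0, -0.25, 0], 0.2]])

```text
t: 10.32
eef_pos: [0.4467, -0.1895, 0.1751]
ee_rot: [3.142, -0.081, -2.279]
force: [2.5, -5.2, 3.0]
width: 0.0274
```

Emit:
arm_command(motion=[[[0, 0, 1.1], [0, -0.25, 0], 0.2], [[0, 0, 1.1], [0, -0.25, 0], 0.2]])

```text
t: 10.48
eef_pos: [0.4466, -0.1897, 0.1729]
ee_rot: [3.142, -0.073, -2.279]
force: [2.5, -6.1, 2.6]
width: 0.0279
```

Emit:
arm_command(motion=[[[0, 0, 1.1], [0, -0.25, 0], 0.2], [[0, 0, 1.1], [0, -0.25, 0], 0.2]])

```text
t: 10.65
eef_pos: [0.4465, -0.1898, 0.1707]
ee_rot: [-3.142, -0.064, -2.279]
force: [2.3, -5.5, 2.6]
width: 0.0279
```

Emit:
arm_command(motion=[[[0, 0, 1.1], [0, -0.25, 0], 0.2], [[0, 0, 1.1], [0, -0.25, 0], 0.2]])

```text
t: 10.82
eef_pos: [0.4464, -0.1899, 0.1685]
ee_rot: [3.142, -0.055, -2.279]
force: [1.4, -6.4, 1.5]
width: 0.0279
```

Emit:
arm_command(motion=[[[0, 0, 1.1], [0, -0.25, 0], 0.2], [[0, 0, 1.1], [0, -0.25, 0], 0.2]])

```text
t: 10.98
eef_pos: [0.4463, -0.19, 0.1663]
ee_rot: [3.142, -0.046, -2.279]
force: [2.9, -6.8, 2.3]
width: 0.0281
```

Emit:
arm_command(motion=[[[0, 0, 1.1], [0, -0.25, 0], 0.2], [[0, 0, 1.1], [0, -0.25, 0], 0.2]])

```text
t: 11.15
eef_pos: [0.4462, -0.1901, 0.1641]
ee_rot: [3.142, -0.038, -2.279]
force: [1.2, -6.9, 3.0]
width: 0.0276
```

Emit:
arm_command(motion=[[[0, 0, 1.1], [0, -0.25, 0], 0.2], [[0, 0, 1.1], [0, -0.25, 0], 0.2]])

```text
t: 11.32
eef_pos: [0.4461, -0.1902, 0.1619]
ee_rot: [3.142, -0.029, -2.279]
force: [1.5, -7.1, 0.8]
width: 0.0282
```

Emit:
arm_command(motion=[[[0, 0, 1.1], [0, -0.25, 0], 0.2], [[0, 0, 1.1], [0, -0.25, 0], 0.2]])

```text
t: 11.48
eef_pos: [0.4461, -0.1903, 0.1597]
ee_rot: [3.142, -0.02, -2.279]
force: [1.4, -6.7, 1.6]
width: 0.0276
```

Emit:
arm_command(motion=[[[0, 0, 1.1], [0, -0.25, 0], 0.2], [[0, 0, 1.1], [0, -0.25, 0], 0.2]])

```text
t: 11.65
eef_pos: [0.446, -0.1904, 0.1575]
ee_rot: [3.142, -0.012, -2.279]
force: [2.3, -7.7, 2.0]
width: 0.0282
```

Emit:
arm_command(motion=[[[0, 0, 1.1], [0, -0.25, 0], 0.2], [[0, 0, 1.1], [0, -0.25, 0], 0.2]])

```text
t: 11.82
eef_pos: [0.446, -0.1904, 0.1554]
ee_rot: [3.142, -0.003, -2.279]
force: [1.9, -8.0, 2.9]
width: 0.028
```

```bash
python3 st.py; python3 - <<'E'
from h import *
i=arm.grab_frame('side')[:,:,::-1]; cv2.imwrite('pics/s2.png',cv2.resize(i[230:390,240:400],None,fx=3.75,fy=3.75,interpolation=2))
E
```

```text
11.8167 [ 0.446  -0.1904  0.1554] [ 3.1416 -0.003  -2.2787] F tool [ 4.8403 -6.6848 -2.838 ] M tool [ 1.7802  1.4338 -0.3551] az -129.44421039444455 0.2511373115496367
```

View pics/s2.png

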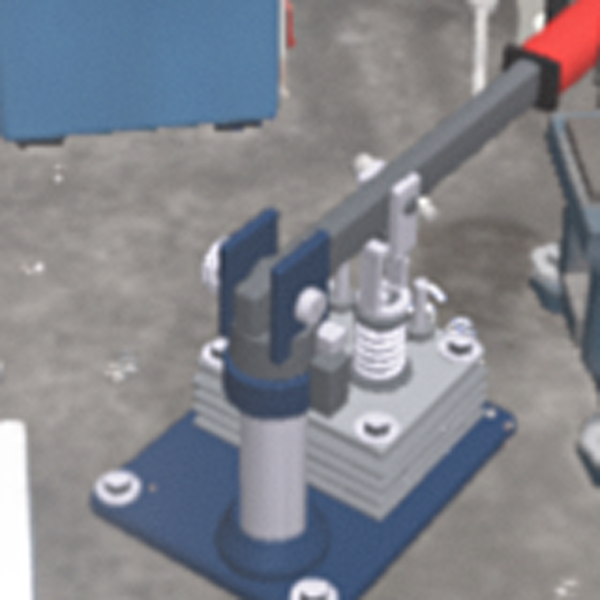

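The picture shows the arm against its stop and the pusher ring over the front cap (around 383,300), only just short of it. I'll continue in single small steps.

Emit:
arm_command(motion=[[[0.2, -0.3, 1.1], [0, -0.25, 0], 0.2], [[0.2, -0.3, 1.1], [0, -0.25, 0], 0.2]])

```text
t: 12.03
eef_pos: [0.446, -0.1906, 0.1531]
ee_rot: [3.141, 0.006, -2.279]
force: [-0.8, 0.1, 9.0]
width: 0.0276
```

Emit:
arm_command(motion=[[[0, 0, 1.1], [0, -0.25, 0], 0.2]])

```text
t: 12.12
eef_pos: [0.446, -0.1905, 0.1522]
ee_rot: [3.141, 0.01, -2.279]
force: [-0.4, -1.0, 8.8]
width: 0.0279
```

Emit:
arm_command(motion=[[[0, 0, 1.1], [0, -0.25, 0], 0.2]])

```text
t: 12.2
eef_pos: [0.446, -0.1906, 0.1513]
ee_rot: [3.141, 0.015, -2.279]
force: [-0.7, -2.0, 8.7]
width: 0.0279
```

Emit:
arm_command(motion=[[[0, 0, -1.0], [0, 0.23, 0], 0.2], [[0, 0, -0.7], [0, 0.16, 0], 0.2], [[0, 0, 0], [0, 0, 0], 0.2], [[0, 0, 0], [0, 0, 0], 0.2], [[0, 0, 0], [0, 0, 0], 0.2], [[0, 0, 0], [0, 0, 0], 0.2], [[0, 0, 0], [0, 0, 0], 0.2], [[0, 0, 0], [0, 0, 0], 0.2], [[0, 0, 0], [0, 0, 0], 0.2], [[0, 0, 0], [0, 0, 0], 0.2], [[0, 0, 0], [0, 0, 0], 0.2], [[0, 0, 0], [0, 0, 0], 0.2], [[0, 0, 0], [0, 0, 0], 0.2], [[0, 0, 0], [0, 0, 0], 0.2]])

```text
t: 13.37
eef_pos: [0.446, -0.1905, 0.153]
ee_rot: [3.141, 0.008, -2.279]
force: [0.2, -1.5, 9.5]
width: 0.028
```

```bash
python3 st.py
```

```text
13.3667 [ 0.446  -0.1905  0.153 ] [ 3.141   0.0079 -2.2785] F tool [ 0.9659 -1.1495 -9.4932] M tool [-0.0332  0.5351 -0.3809] az -129.42012668693366 0.2511806498964653
```

Emit:
arm_command(motion=[[[0, 0, 1.09], [0, -0.25, 0], 0.2], [[0, 0, 1.09], [0, -0.25, 0], 0.2], [[0, 0, 1.09], [0, -0.25, 0], 0.2], [[0, 0, 1.09], [0, -0.25, 0], 0.2], [[0, 0, 1.09], [0, -0.25, 0], 0.2], [[0, 0, 1.09], [0, -0.25, 0], 0.2], [[0, 0, 1.09], [0, -0.25, 0], 0.2], [[0, 0, 1.09], [0, -0.25, 0], 0.2], [[0, 0, 1.09], [0, -0.25, 0], 0.2], [[0, 0, 1.09], [0, -0.25, 0], 0.2], [[0, 0, 1.09], [0, -0.25, 0], 0.2], [[0, 0, 1.09], [0, -0.25, 0], 0.2], [[0, 0, 1.09], [0, -0.25, 0], 0.2], [[0, 0, 1.09], [0, -0.25, 0], 0.2], [[0, 0, 1.09], [0, -0.25, 0], 0.2], [[0, 0, 0], [0, 0, 0], 0.2]])

```text
t: 14.7
eef_pos: [0.4476, -0.1916, 0.1406]
ee_rot: [-3.138, 0.073, -2.275]
force: [-11.3, -3.9, 43.0]
width: 0.028
```

```bash
python3 st.py
```

```text
14.7 [ 0.4476 -0.1916  0.1406] [-3.1375  0.073  -2.2753] F tool [  7.1355   5.8502 -43.639 ] M tool [-3.2913  2.6855 -0.9879] az -128.98602550175247 0.2512318535121863
```

The gripper body has met something at its +y end: the moment puts the contact 97 mm out, which is the vise beside it. I'll back off straight away, let the lever rise gently, and press from above with closed fingertips. That keeps the body about 25 mm higher.

Emit:
arm_command(motion=[[[0, 0, -3.3], [0, 0.75, 0], 0.2], [[0, 0, -4.4], [0, 1.0, 0], 0.2], [[0, 0, -4.4], [0, 1.0, 0], 0.2], [[0, 0, -4.4], [0, 1.0, 0], 0.2], [[0, 0, 0], [0, 0, 0], 0.2]])

```text
t: 15.12
eef_pos: [0.446, -0.1905, 0.1535]
ee_rot: [3.141, 0.007, -2.278]
force: [0.1, -5.0, 5.1]
width: 0.0277
```

Emit:
arm_command(motion=[[[-0.1, 0, -3.3], [0, 0.75, 0], 0.2], [[-0.1, 0, -6.2], [0, 1.43, 0], 0.2], [[-0.1, 0, -6.2], [0, 1.43, 0], 0.2], [[-0.1, 0, -6.2], [0, 1.43, 0], 0.2], [[-0.1, 0, -6.2], [0, 1.43, 0], 0.2], [[-0.1, 0, -6.2], [0, 1.43, 0], 0.2], [[-0.1, 0, -6.2], [0, 1.43, 0], 0.2], [[-0.1, 0, -6.2], [0, 1.43, 0], 0.2], [[-0.1, 0, -6.2], [0, 1.43, 0], 0.2], [[-0.1, 0, -6.2], [0, 1.43, 0], 0.2], [[0, 0, -3.3], [0, 0.75, 0], 0.2], [[0, 0, 0], [0, 0, 0], 0.2]])

```text
t: 16.12
eef_pos: [0.4513, -0.1842, 0.2143]
ee_rot: [3.14, -0.243, -2.278]
force: [3.0, 0.0, 2.9]
width: 0.0279
```

```bash
python3 st.py; python3 - <<'E'
from h import *
for z in(.15,.17,.185,.2):print(z,[onz('top',p,z).round(3) for p in((243,322),(300,322),(243,362),(300,362))])
E
```

```text
16.1167 [ 0.4513 -0.1842  0.2143] [ 3.1403 -0.2431 -2.2776] F tool [-1.2207 -2.2894 -3.2531] M tool [ 0.891  -1.9391 -0.2965] az -129.41342309103106 0.2513167639424078
0.15 [array([ 0.457, -0.068,  0.15 ]), array([ 0.459, -0.172,  0.15 ]), array([ 0.386, -0.071,  0.15 ]), array([ 0.387, -0.173,  0.15 ])]
0.17 [array([ 0.455, -0.071,  0.17 ]), array([ 0.457, -0.173,  0.17 ]), array([ 0.385, -0.074,  0.17 ]), array([ 0.387, -0.174,  0.17 ])]
0.185 [array([ 0.454, -0.073,  0.185]), array([ 0.456, -0.173,  0.185]), array([ 0.385, -0.076,  0.185]), array([ 0.387, -0.174,  0.185])]
0.2 [array([ 0.453, -0.075,  0.2  ]), array([ 0.455, -0.174,  0.2  ]), array([ 0.385, -0.077,  0.2  ]), array([ 0.387, -0.175,  0.2  ])]
```

Emit:
arm_command(motion=[[[0, 0, 0], [0, 0, 0], 0.6], [[0, 0, 0], [0, 0, 0], 0.6], [[0, 0, 0], [0, 0, 0], 0.6], [[0, 0, 0], [0, 0, 0], 0.6], [[0, 0, 0], [0, 0, 0], 0.6], [[0, 0, -10], [0, 0, 0], 0.6], [[0, 0, -18], [0, 0, 0], 0.6], [[0, 0, -18], [0, 0, 0], 0.6], [[0, 0, 0], [0, 0, 0], 0], [[0, 0, 0], [0, 0, 0], 0], [[0, 0, 0], [0, 0, 0], 0], [[0, 0, 0], [0, 0, 0], 0], [[0, 0, 0], [0, 0, 0], 0], [[0, 0, 0], [0, 0, 0], 0], [[0, 0, 0], [0, 0, 0], 0], [[0, 0, 0], [0, 0, 0], 0]])

```text
t: 17.45
eef_pos: [0.4576, -0.1767, 0.2587]
ee_rot: [3.14, -0.244, -2.278]
force: [-0.3, -0.6, 0.8]
width: 0.0049
```

```bash
python3 st.py; python3 - <<'E'
from h import *
w=arm.grab_frame('wrist')[:,:,::-1]; i=arm.grab_frame('side')[:,:,::-1]
cv2.imwrite('pics/m3.png',np.hstack([cv2.resize(w,(400,300)),cv2.resize(i[150:390,220:540],(400,300))]))
E
```

```text
17.45 [ 0.4576 -0.1767  0.2587] [ 3.1396 -0.2444 -2.2785] F tool [ 0.8247 -0.2151 -0.6139] M tool [ 0.0273 -0.9208  0.0083] az -129.3837830981502 0.25724871231226154
```

View pics/m3.png

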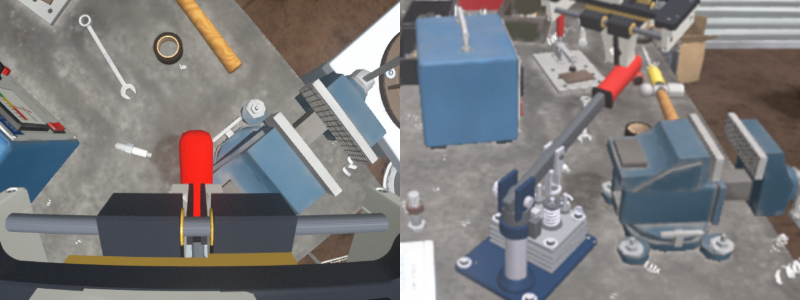

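Emit:
arm_command(motion=[[[0, 0, 5], [0, 0, 0], 0], [[0, 0, 5], [0, 0, 0], 0], [[0, 0, 3], [0, 0, 0], 0], [[0, 0, 2], [0, 0, 0], 0], [[0.15, 0, 1.1], [0, -0.25, 0], 0], [[0.3, 0, 2.2], [0, -0.5, 0], 0], [[0.3, 0, 2.2], [0, -0.5, 0], 0], [[0, 0, 0], [0, 0, 0], 0]])

```text
t: 18.22
eef_pos: [0.4538, -0.181, 0.239]
ee_rot: [3.14, -0.221, -2.279]
force: [0.3, 0.2, 1.5]
width: 0.0003
```

```bash
python3 st.py
```

```text
18.2167 [ 0.4538 -0.181   0.239 ] [ 3.1401 -0.2209 -2.2788] F tool [-0.018  -0.1453 -1.5017] M tool [-0.3174 -1.1001  0.0666] az -129.4160565559283 0.25493456383244734
```

Emit:
arm_command(motion=[[[0.3, 0, 2.2], [0, -0.5, 0], 0], [[0.3, 0, 2.2], [0, -0.5, 0], 0], [[0.3, 0, 2.2], [0, -0.5, 0], 0], [[0.3, 0, 2.2], [0, -0.5, 0], 0], [[0.3, 0, 2.2], [0, -0.5, 0], 0], [[0.3, 0, 2.2], [0, -0.5, 0], 0], [[0.3, 0, 2.2], [0, -0.5, 0], 0], [[0.3, 0, 2.2], [0, -0.5, 0], 0], [[0.3, 0, 2.2], [0, -0.5, 0], 0], [[0.3, 0, 2.2], [0, -0.5, 0], 0], [[0.3, 0, 2.2], [0, -0.5, 0], 0], [[0.3, 0, 2.2], [0, -0.5, 0], 0], [[0.3, 0, 2.2], [0, -0.5, 0], 0], [[0.3, 0, 2.2], [0, -0.5, 0], 0], [[0.3, 0, 2.2], [0, -0.5, 0], 0], [[0.3, 0, 2.2], [0, -0.5, 0], 0], [[0.3, 0, 2.2], [0, -0.5, 0], 0], [[0.3, 0, 2.2], [0, -0.5, 0], 0], [[0.3, 0, 2.2], [0, -0.5, 0], 0], [[0, 0, 0], [0, 0, 0], 0]])

```text
t: 19.88
eef_pos: [0.446, -0.1898, 0.1983]
ee_rot: [3.139, -0.056, -2.279]
force: [0.8, 1.0, 1.3]
width: 0.0001
```

```bash
python3 st.py
```

```text
19.8833 [ 0.446  -0.1898  0.1983] [ 3.1394 -0.0558 -2.2792] F tool [-1.2375  0.0306 -1.3436] M tool [-0.0203 -0.8663  0.0156] az -129.53641177735258 0.25520331408982144
```

Emit:
arm_command(motion=[[[0.15, 0, 1.1], [0, -0.25, 0], 0], [[0.15, 0, 1.1], [0, -0.25, 0], 0], [[0.15, 0, 1.1], [0, -0.25, 0], 0], [[0.15, 0, 1.1], [0, -0.25, 0], 0], [[0.15, 0, 1.1], [0, -0.25, 0], 0], [[0.15, 0, 1.1], [0, -0.25, 0], 0], [[0.15, 0, 1.1], [0, -0.25, 0], 0], [[0.15, 0, 1.1], [0, -0.25, 0], 0]])

```text
t: 20.55
eef_pos: [0.4451, -0.1909, 0.1897]
ee_rot: [3.14, -0.021, -2.279]
force: [-1.1, -0.2, 1.9]
width: 0.0006
```

Emit:
arm_command(motion=[[[0.15, 0, 1.1], [0, -0.25, 0], 0]])

```text
t: 20.63
eef_pos: [0.445, -0.1911, 0.1886]
ee_rot: [3.14, -0.017, -2.279]
force: [-1.4, -0.1, 2.2]
width: 0.0005
```

Emit:
arm_command(motion=[[[0.15, 0, 1.1], [0, -0.25, 0], 0]])

```text
t: 20.72
eef_pos: [0.4449, -0.1912, 0.1876]
ee_rot: [3.14, -0.013, -2.279]
force: [-1.6, -0.2, 1.4]
width: 0.0002
```

Emit:
arm_command(motion=[[[0.1, 0, 0.7], [0, -0.16, 0], 0], [[0, 0, 0], [0, 0, 0], 0]])

```text
t: 20.88
eef_pos: [0.4448, -0.1913, 0.1869]
ee_rot: [3.14, -0.01, -2.279]
force: [-1.3, -0.8, 1.9]
width: 0.0001
```

Emit:
arm_command(motion=[[[0.1, 0, 0.7], [0, -0.16, 0], 0], [[0, 0, 0], [0, 0, 0], 0]])

```text
t: 21.05
eef_pos: [0.445, -0.1914, 0.1863]
ee_rot: [3.14, -0.007, -2.279]
force: [-1.1, -0.2, 2.1]
width: 0.0002
```

Emit:
arm_command(motion=[[[0.1, 0, 0.7], [0, -0.16, 0], 0], [[0, 0, 0], [0, 0, 0], 0]])

```text
t: 21.22
eef_pos: [0.445, -0.1914, 0.1856]
ee_rot: [3.14, -0.004, -2.279]
force: [-0.7, -0.6, 1.7]
width: 0.0004
```

Emit:
arm_command(motion=[[[0.1, 0, 0.7], [0, -0.16, 0], 0], [[0, 0, 0], [0, 0, 0], 0]])

```text
t: 21.38
eef_pos: [0.445, -0.1915, 0.185]
ee_rot: [3.14, -0.001, -2.279]
force: [-0.8, 0.2, 3.2]
width: 0.0009
```

Emit:
arm_command(motion=[[[0.1, 0, 0.7], [0, -0.16, 0], 0], [[0, 0, 0], [0, 0, 0], 0]])

```text
t: 21.55
eef_pos: [0.4451, -0.1917, 0.1847]
ee_rot: [3.141, 0.002, -2.279]
force: [-2.8, -0.2, 7.0]
width: 0.0003
```

Emit:
arm_command(motion=[[[0.1, 0, 0.5], [0, -0.12, 0], 0], [[0, 0, 0], [0, 0, 0], 0]])

```text
t: 21.72
eef_pos: [0.4452, -0.1918, 0.1845]
ee_rot: [3.141, 0.004, -2.278]
force: [-1.8, -0.1, 7.8]
width: 0.0006
```

Emit:
arm_command(motion=[[[0, 0, 0], [0, 0, 0], 0], [[0, 0, 0], [0, 0, 0], 0], [[0, 0, 0], [0, 0, 0], 0], [[0, 0, 0], [0, 0, 0], 0], [[0, 0, 0], [0, 0, 0], 0], [[0, 0, 0], [0, 0, 0], 0], [[0, 0, 0], [0, 0, 0], 0], [[0, 0, 0], [0, 0, 0], 0], [[0, 0, 0], [0, 0, 0], 0], [[0, 0, 0], [0, 0, 0], 0], [[0, 0, 0], [0, 0, 0], 0], [[0, 0, 0], [0, 0, 0], 0], [[0, 0, 0], [0, 0, 0], 0], [[0, 0, 0], [0, 0, 0], 0]])

```text
t: 22.88
eef_pos: [0.4452, -0.1919, 0.1845]
ee_rot: [3.141, 0.004, -2.279]
force: [-2.1, 0.0, 7.4]
width: 0.0003
```

Emit:
arm_command(motion=[[[0.15, 0, 1.1], [0, -0.25, 0], 0], [[0.15, 0, 1.1], [0, -0.25, 0], 0], [[0.15, 0, 1.1], [0, -0.25, 0], 0], [[0.15, 0, 1.1], [0, -0.25, 0], 0], [[0.15, 0, 1.1], [0, -0.25, 0], 0], [[0.15, 0, 1.1], [0, -0.25, 0], 0]])

```text
t: 23.38
eef_pos: [0.4448, -0.1926, 0.1782]
ee_rot: [-3.141, 0.03, -2.278]
force: [-1.4, -0.7, 10.5]
width: 0.0002
```

Emit:
arm_command(motion=[[[0.15, 0, 1.1], [0, -0.25, 0], 0], [[0.15, 0, 1.1], [0, -0.25, 0], 0], [[0.15, 0, 1.1], [0, -0.25, 0], 0], [[0.15, 0, 1.1], [0, -0.25, 0], 0]])

```text
t: 23.72
eef_pos: [0.4446, -0.193, 0.1739]
ee_rot: [-3.141, 0.048, -2.278]
force: [-3.7, -1.5, 11.8]
width: 0.0005
```

```bash
python3 st.py
```

```text
23.7167 [ 0.4446 -0.193   0.1739] [-3.1411  0.0477 -2.2782] F tool [  3.0116   1.8344 -11.9623] M tool [-0.6498  0.9111 -0.0316] az -129.31032622357313 0.25508211246845963
```

Emit:
arm_command(motion=[[[0.1, 0.3, 1.1], [0, -0.25, 0], 0], [[0.1, 0.3, 1.1], [0, -0.25, 0], 0], [[0.1, 0.3, 1.1], [0, -0.25, 0], 0], [[0.1, 0.2, 1.1], [0, -0.25, 0], 0], [[0.1, 0, 1.1], [0, -0.25, 0], 0], [[0.1, 0, 1.1], [0, -0.25, 0], 0]])

```text
t: 24.22
eef_pos: [0.4439, -0.1931, 0.1677]
ee_rot: [-3.14, 0.073, -2.278]
force: [-2.9, -4.7, 13.5]
width: 0.0005
```

```bash
python3 st.py
```

```text
24.2167 [ 0.4439 -0.1931  0.1677] [-3.1399  0.0734 -2.2779] F tool [  4.4604  -0.8891 -13.8914] M tool [0.1019 1.8463 0.0506] az -129.4201526204575 0.2550830726660258
```

Emit:
arm_command(motion=[[[0.1, 0.1, 1.1], [0, -0.25, 0], 0], [[0.1, 0.1, 1.1], [0, -0.25, 0], 0], [[0.1, 0.1, 1.1], [0, -0.25, 0], 0], [[0.1, 0.1, 1.1], [0, -0.25, 0], 0], [[0.1, 0.1, 1.1], [0, -0.25, 0], 0], [[0.1, 0, 1.1], [0, -0.25, 0], 0], [[0.1, 0, 1.1], [0, -0.25, 0], 0], [[0, 0, 0], [0, 0, 0], 0]])

```text
t: 24.88
eef_pos: [0.4435, -0.1932, 0.1602]
ee_rot: [-3.139, 0.104, -2.278]
force: [-4.1, -5.6, 14.6]
width: 0.0002
```

```bash
python3 st.py
```

```text
24.8833 [ 0.4435 -0.1932  0.1602] [-3.1395  0.1037 -2.2778] F tool [  5.4333  -0.5441 -15.2808] M tool [ 0.0317  2.2995 -0.0166] az -129.4876232259425 0.25501174253492787
```

Emit:
arm_command(motion=[[[0.1, 0, 0.9], [0, -0.2, 0], 0], [[0.1, 0, 0.9], [0, -0.2, 0], 0], [[0, 0, 0], [0, 0, 0], 0], [[0, 0, 0], [0, 0, 0], 0], [[0, 0, 0], [0, 0, 0], 0], [[0, 0, 0], [0, 0, 0], 0]])

```text
t: 25.38
eef_pos: [0.4434, -0.1932, 0.1585]
ee_rot: [-3.139, 0.11, -2.278]
force: [-4.5, -6.8, 16.2]
width: 0.0003
```

```bash
python3 st.py; python3 - <<'E'
from h import *
i=arm.grab_frame('side')[:,:,::-1]
a=cv2.resize(i[270:350,300:400],(500,400),interpolation=2)
b=cv2.resize(i[180:380,250:450],(300,300))
c=np.zeros((400,800,3),np.uint8);c[:,:500]=a;c[:300,500:]=b
cv2.imwrite('pics/m4.png',c)
E
```

```text
25.3833 [ 0.4434 -0.1932  0.1585] [-3.1395  0.1103 -2.2777] F tool [  6.2423  -1.0099 -16.9896] M tool [0.0471 2.607  0.0166] az -129.49397754156558 0.25500621439246074
```

View pics/m4.png

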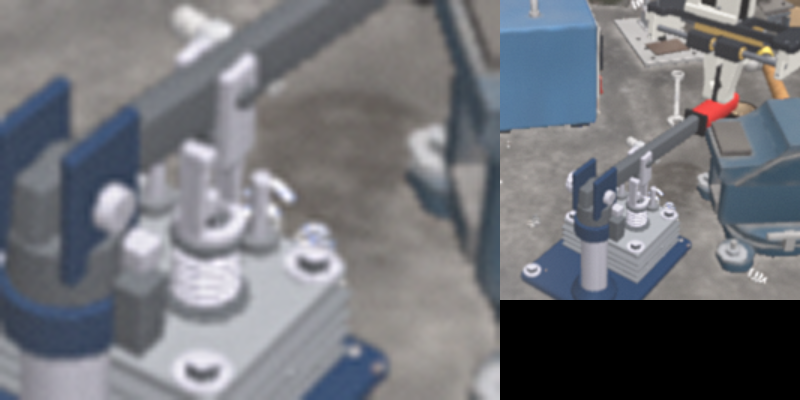

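```bash
python3 - <<'E'
from station import arm
arm.job_done(); s=arm.get_state(); print(s['t'],s['eef_pos'],s['force'])
E
```

```text
the job is handed in; nothing more can be done
the job is handed in; nothing more can be done
```

The job is handed in: the lever is against its stop over the front valve, and the spring cap is held down about 8.4 mm.

**What I did:**
- I gripped the red grip and swung the lever until it met its stop, where the side force jumped to about 16 N.
- I pressed slowly until I felt the pusher seat at about 9 N, and waited about 1 s.
- Pressing on in that hold, the vertical force rose to 43 N. The moment reading put the extra load at the gripper body's +y end, over the neighbouring vise. I backed off and let the lever rise under control.
- I pressed again from above with closed fingertips, which keeps the body clear of the vise. The pusher seated at about 7.5 N and I waited about 1.2 s. I then pressed about 26 mm more at the grip and stopped there, holding.

**Last checks (at 25.4 s):**
- **Cap travel:** the grip went down about 26.3 mm after seating, which gives 8.4 mm of cap travel. I worked this out from the arm's position and did not measure it in the picture.
- **Push:** about 17 N, a little under the 18 N or so expected at 8.5 mm.
- **Picture:** the ring sits on the front cap with the spring compressed. The picture is too coarse to show the collet groove itself.
- **Loose things:** I didn't touch the plug, spanner or bolt, but I did not check each of them in the last picture.

**What went wrong:**
- **Vise contact:** my estimate is that the body pressed on the vise with about 30 N of the 43 N, under the 40 N limit. I could not measure that part separately.
- **Extra pressing:** in that first try the cap was pressed to about 4 mm and released before the final press.

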